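# Check-slide load of a bench photometer

### The job

Run the photometer's check: pull its side carriage all the way out by the knob, take the taller of the two check slides from the leaning rack and stand it upright, foot down and fully home, in the carriage's slot; let it down gently and let go of it, do not drop it in. Then push the carriage all the way back in with the slide standing in it and, only after that, press the start key down. Leave the shorter slide in its rack bay and do not disturb the beaker, the capped bottle or the hand-held meter.

Things in the scene. Friction and masses are not known exactly. Their poses are not given: they have to be found in the camera images.
- photometer: Fixed grey bench instrument. Origin: on the bench under the centre of its tall hood; its x and y are level, z up. The hood is 164 (x, -82 to 82) by 240 (y, -120 to 120) by 205 mm high, with a tunnel 100 wide (x, -50 to 50) and 180 high open on its -y face (y = -120). A control deck 70 mm high lies on its -x side, x -212 to -82 and y -120 to 120.
- carriage (a joint): How far the carriage is pulled out of the tunnel along the photometer's -y: 0 fully in, 0.13 m fully out (stop). It stays where it is left; about 2 N moves it.
- carriage_knob (a point): Point on the axis of the carriage's upright bare-metal round knob, 22 mm diameter, standing from 15 to 65 mm above the bench; this point is 48 mm above the bench. It always sticks out of the hood: 75 mm from the hood's -y face when the carriage is fully in, 205 mm when out. Moves with the carriage; axes parallel to the photometer's.
- slot_floor (a point): Centre of the floor of the slot in the white carriage block, 13 mm above the bench. Block 50 (x) by 70 (y) mm, top 48 mm above the bench; upright slot 17 (x) by 43 (y) mm, 35 mm deep, chamfered mouth. The knob is 120 mm away along -y. Carriage fully out: slot centre 85 mm outside the hood's face; fully in: 45 mm inside. Axes parallel to the photometer's.
- tall_slide: The slide to load: loose flat aluminium bar 140 long (z), 40 wide (y), 14 thick (x) mm, about 150 g, with a small round window on each face. Origin: centre of its foot; z runs along its length to the top. It stands in one of the two rack bays, leaning 30 degrees, top towards the rack's -x, the lower part in the bay. Either face may point either way in the slot.
- tall_slide_grip (a point): Point inside the tall slide on its long axis, 110 mm from the foot: where to grip it across its 40 mm width. Axes as the slide.
- short_slide: The other slide, to stay in its bay: 100 long (z), 40 wide (y), 14 thick (x) mm, a square window on each face. Origin: centre of its foot. The two slides' bays change places.
- rack: Fixed dark grey rack, base plate 120 (x, -80 to 40) by 190 (y) by 6 mm. Origin: on the bench under the line of bay floors. Two bays at y = +50 and -50 mm; each bay floor centre is 20 mm above the bench at x = 0, and the bay leans 30 degrees with its open top towards -x. Along the lean the bay's back (-x) wall is 60 mm, the side walls 30 mm and the front lip 22 mm high; pocket 17 by 44 mm.
- start_key (a joint): Travel of the start key: 0 up, 0.006 m fully down; sprung, about 5 N.
- start_key_top (a point): Centre of the top of the round white start key, 32 mm diameter, in a black collar, standing up from the control deck beside three small flat square pads; pressed downwards.
- beaker: Bystander: loose glass beaker, 80 mm across, 105 mm high; origin centre of underside.
- sample_bottle: Bystander: loose white capped bottle, 64 mm across, 130 mm high; origin centre of underside.
- meter: Bystander: loose dark hand-held meter lying flat, 85 (x) by 190 (y) by 33 mm high; origin centre of underside.

How it is judged:
By the outcome, as a careful person would: the job done as asked, in the order asked, and still so for the second after the job is handed in, with the robot touching nothing.
It also fails if it takes over 72 s, if anything falls off the work surface, if the arm or the gripper's body presses on something with over 40 N, if the wrist force passes 120 N, or if a joint passes its speed limit or range.

### The arm

A 6-joint arm with a two-finger parallel gripper is mounted at the origin on the work surface. World frame = base frame: x ahead of the robot, y to its left, z up, the work surface at z = 0. Lengths are in m, angles in rad, forces in N, time in s.
With the tool pointing down it reaches from about 0.4 to 0.825 m from the base axis. Payload 7 kg.
Tool frame: the origin (TCP) lies at the very end of the fingers, on their centre line; the grasp point (between the pads) lies ctrl.grip_depth behind it (ctrl.grip_depth is the distance from the TCP to the grasp point, in m); z points along the fingers, y is the line along which they close (so a half turn about z gives the same grasp; the last joint's range is limited). The gripper opens to 85 mm and grips with 20 to 120 N. Pads are 22 mm wide; open, the fingers measure 114 mm over their backs; the gripper's body (76 mm by 85 mm) begins 54 mm behind the grasp point. The pads swing forward as they close: fully open they stand 13 mm farther back than shut.
Start: joints at [-0.825, 0.359, 0.012, 0, -1.224, -0.288], TCP at [0.298, -0.605, 0.211] pointing down, gripper open.
Joint ranges: [-3.07, 3.07], [-1.43, 2.12], [-1.02, 1.25], [-3.03, 1.67], [-3.05, -0], [-3.03, 3.03]. Speed limits (rad/s): [2.39, 2.39, 3.01, 3.14, 3.14, 3.14].

### API

Orientations are given as a unit quaternion [x, y, z, w].
In Python, from rig import ctrl gives the robot as it stands.
- The arm moves only by the shell command python3 -m pendant 'ROWS' [FORCE]. ROWS is JSON, a list of rows, each a list of 5 numbers: the shift along the tool's x, y, z in cm, then the turn about the tool's z in rad, then the finger opening in cm, from 0 to 8.54. In form: [[dx, dy, dz, twist, jaw], ...]. A call has 1 to 20 rows; each row is the pose to reach, as a shift and turn from the pose commanded when the call began, along the tool's axes at that moment; what a row does not reach only later rows make up. A row lasts 1/8 s, in which the tool goes at most 62.5 mm and 10.7 degrees, less where a joint would pass 70% of its speed; a pose out of reach is approached as far as the arm can. A call with a gripper value outside its range is refused whole. The fingers move at their own pace and stop on an object; FORCE is the grip in N (left out, the last holds). Time passes only in rows, so rows that repeat a pose let the fingers close. It gives the time, the measured TCP pose, the force, the opening and the grip force at its end, in the units of the state.
- ctrl.state(): the state, without advancing time (a new reading comes with each control period).
- ctrl.snapshot(name): name is "scene" or "side" or "wrist"; returns a dict with "frame" (384x512x3 uint8, blue, green, red), "range_z" (384x512 float32, m along the optical axis (not along the pixel's ray), 0 where there is no reading), "fx", "fy", "cx", "cy" (pixels), "R" (3x3) and "t" (3): a world point X has camera coordinates R X + t; the wrist camera has in their place "hand_eye" (4x4, takes a point from camera to tool coordinates, whose origin is the TCP and whose axes are the flange's). Camera axes: x right, y down, z forward; pixel columns grow to the right and rows downward; lengths in m; the calibration is good to about 2 mm. The wrist camera is an equidistant fisheye: a pixel r from the principal point sees the ray r / f radians off the axis. A picture is of the moment at which its call begins: read the wrist's pose just before it.
- ctrl.job_done(): hands the job in; it is judged then, once.
The state is a dict: "time_s": time; "joints": joint angles; "joint_vel": joint speeds; "tau": joint torques, N m; "eef_pos": TCP position; "ee_rot": TCP orientation; "force": force on the tool from outside, world axes, zero at the start; "wrist_torque": the same for the moment, N m; "gripper_width": finger opening in m; "grasp_force": force on a finger pad.
Only numpy, scipy, OpenCV 4.12 (cv2) and the standard library are available. Lean on these libraries where they do the work, as an engineer would, in place of code of your own. Each camera call takes 0.05 s, during which the arm holds its last target. There are 200 camera calls.

## Working session

There is one attempt and no reset: what is moved stays moved. The work goes in short steps, Python scripts to look and compute and a shell command to move; the robot and the scene stay as the last step left them, time stands still between calls to the robot, and variables do not carry over. Pictures are saved under pics/ and viewed, at most 10 in all, crops included, and the job is handed in when it is done.

```bash
mkdir -p pics && ls
python3 - <<'E'
from rig import ctrl
import cv2,numpy as np
print(ctrl.state(), ctrl.grip_depth)
for n in ("scene","side"):
    s=ctrl.snapshot(n); cv2.imwrite(f"pics/{n}0.png",s["frame"]); np.savez(f"{n}0.npz",**s)
    print(n,s["fx"],s["fy"],s["cx"],s["cy"],(-s["R"].T@s["t"]).round(3),s["R"].round(3).tolist(),(s["range_z"]>0).mean())
E
```

```text
pics
{'time_s': 0.0, 'joints': array([-8.24892936e-01,  3.59336951e-01,  1.10640341e-02, -3.43132958e-04,
       -1.22406451e+00, -2.88092651e-01]), 'joint_vel': array([-0.00113371,  0.00037688, -0.00030513, -0.00030131,  0.00067726,
       -0.00282616]), 'tau': array([ 5.30506293e-05, -5.83323276e+01,  2.93420953e+01,  6.93663016e+00,
       -6.10136281e-03,  1.49505274e-05]), 'eef_pos': array([ 0.29808986, -0.60505607,  0.2101995 ]), 'ee_rot': array([-2.26854609e-01,  9.73928317e-01,  7.49577776e-04, -2.40633721e-04]), 'force': array([-0.39075746,  0.11398131, -0.23763842]), 'wrist_torque': array([-0.0008908 , -0.0340853 ,  0.00058425]), 'grasp_force': 0.0, 'gripper_width': 0.08532493088447014} 0.0187
scene 435.66177466255004 435.66177466255004 254.2950230280564 191.6162494781735 [ 1.358 -0.304  1.065] [[0.416, 0.91, 0.002], [0.691, -0.315, -0.65], [-0.591, 0.271, -0.76]] 0.9959157307942709
side 472.22914261095247 472.22914261095247 249.12078983182184 190.294361463318 [0.881 0.294 1.194] [[-0.625, 0.781, -0.005], [0.743, 0.593, -0.311], [-0.239, -0.198, -0.951]] 0.9960886637369791
```

View pics/scene0.png

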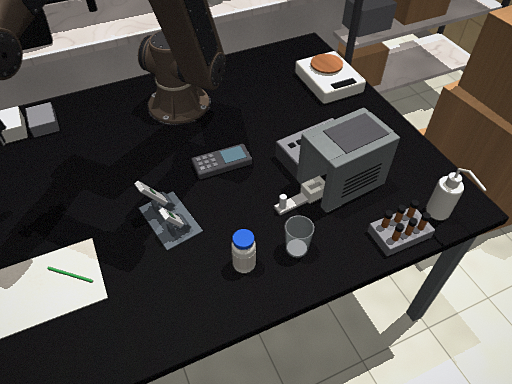

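View pics/side0.png

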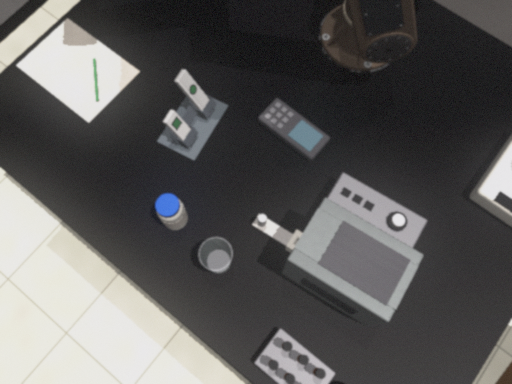

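The scene view shows the rack at (170,215) and the photometer at (340,160), with the knob at (283,203) and the carriage already partly out. The side view shows the tall slide at (195,92), the short one at (180,127), the knob at (262,220) and the key at (398,220).

```bash
cat > h.py <<'E'
import numpy as np, cv2
def load(n): return dict(np.load(n+".npz"))
def cloud(s):
    z=s["range_z"]; v,u=np.mgrid[:z.shape[0],:z.shape[1]]
    c=np.stack([(u-s["cx"])/s["fx"]*z,(v-s["cy"])/s["fy"]*z,z],-1)
    return (c-s["t"])@s["R"]
def ray(s,u,v,h):
    "pixel -> world point at height h"
    o=-s["R"].T@s["t"]; d=s["R"].T@np.array([(u-s["cx"])/s["fx"],(v-s["cy"])/s["fy"],1])
    return o+d*(h-o[2])/d[2]
def pix(s,X):
    c=s["R"]@np.asarray(X)+s["t"]; return np.array([s["cx"]+s["fx"]*c[0]/c[2],s["cy"]+s["fy"]*c[1]/c[2]])
def tri(s1,p1,s2,p2):
    A=[];b=[]
    for s,p in((s1,p1),(s2,p2)):
        o=-s["R"].T@s["t"]; d=s["R"].T@np.array([(p[0]-s["cx"])/s["fx"],(p[1]-s["cy"])/s["fy"],1]); d/=np.linalg.norm(d)
        P=np.eye(3)-np.outer(d,d); A.append(P); b.append(P@o)
    X=np.linalg.lstsq(np.vstack(A),np.hstack(b),rcond=None)[0]
    return X,[np.linalg.norm(A[i]@X-b[i]) for i in(0,1)]
E
python3 - <<'E'
from h import *
a,b=load("scene0"),load("side0")
cr=lambda s,u,v,w,h,k:cv2.resize(s["frame"][v:v+h,u:u+w],None,fx=k,fy=k,interpolation=cv2.INTER_CUBIC)
m=np.vstack([np.hstack([cr(a,130,170,80,60,5),cr(b,155,60,80,60,5)]),np.hstack([cr(a,265,105,133,100,3),cr(b,245,165,133,100,3)])])
print(m.shape);cv2.imwrite("pics/m1.png",m)
for n,s in(("scene",a),("side",b)):
    P=cloud(s); f=P[...,2]
    # bench check
    k=(abs(P[...,0]-.6)<.05)&(abs(P[...,1]+.1)<.6)
    print(n,"bench z med",np.median(f[k]))
    # hood top
    for lo,hi in((.19,.22),(.06,.08)):
        k=(f>lo)&(f<hi)&(P[...,0]>.35)&(P[...,0]<1)&(abs(P[...,1])<.6)
        c,l,st,ce=cv2.connectedComponentsWithStats(k.astype(np.uint8))
        for i in range(1,c):
            if st[i,4]>200:
                q=P[l==i]; r=cv2.minAreaRect(q[:,:2].astype(np.float32)*1000)
                print(lo,st[i],q.mean(0).round(3),np.std(q[:,2]).round(4),r)
E
```

```text
Traceback (most recent call last):
ValueError: all the input array dimensions except for the concatenation axis must match exactly, but along dimension 1, the array at index 0 has size 800 and the array at index 1 has size 798
```

Run:
```python
from h import *
a,b=load("scene0"),load("side0")
cr=lambda s,u,v,w,h,k:cv2.resize(s["frame"][v:v+h,u:u+w],(400,300),interpolation=cv2.INTER_CUBIC)
m=np.vstack([np.hstack([cr(a,130,170,80,60,5),cr(b,155,60,80,60,5)]),np.hstack([cr(a,265,105,133,100,3),cr(b,245,165,133,100,3)])])
cv2.imwrite("pics/m1.png",m)
for n,s in(("scene",a),("side",b)):
    P=cloud(s); f=P[...,2]
    k=(abs(P[...,0]-.6)<.05)&(abs(P[...,1]+.1)<.6)
    print(n,"bench z med",np.median(f[k]))
    for lo,hi in((.19,.22),(.06,.08)):
        k=(f>lo)&(f<hi)&(P[...,0]>.35)&(P[...,0]<1)&(abs(P[...,1])<.6)
        c,l,st,ce=cv2.connectedComponentsWithStats(k.astype(np.uint8))
        for i in range(1,c):
            if st[i,4]>200:
                q=P[l==i]; r=cv2.minAreaRect(q[:,:2].astype(np.float32)*1000)
                print(lo,st[i],q.mean(0).round(3),np.std(q[:,2]).round(4),r)
```

```text
scene bench z med 0.0025065328413882235
0.19 [ 301  107   99   64 3405] [0.616 0.343 0.205] 0.0035 ((607.9029541015625, 350.0777282714844), (167.26451110839844, 244.95025634765625), 5.790970325469971)
0.06 [276 118  59  55 688] [0.465 0.263 0.07 ] 0.0035 ((477.1463928222656, 334.68115234375), (165.15682983398438, 243.18692016601562), 6.7478485107421875)
0.06 [323 168  67  32 261] [0.688 0.342 0.07 ] 0.0056 ((687.7048950195312, 356.603271484375), (238.61439514160156, 33.24784469604492), 89.15770721435547)
side bench z med 0.0034231906061254103
0.19 [ 287  198  137  124 8892] [0.611 0.358 0.206] 0.0025 ((607.3109130859375, 355.6484069824219), (165.4154052734375, 240.73239135742188), 6.503539562225342)
0.06 [ 327  172  101   77 2833] [0.44  0.333 0.071] 0.0025 ((438.7290954589844, 336.8162841796875), (85.43902587890625, 239.78428649902344), 6.553043365478516)
```

View pics/m1.png

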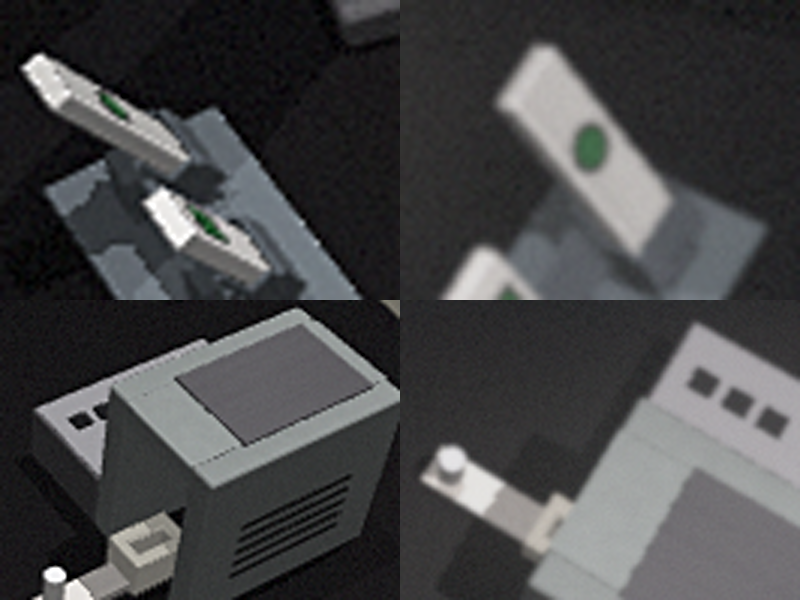

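The enlarged views show the tall slide (round window) in the bay nearer the robot and the short one (square window) in the other bay. The slot is partly outside the hood, and the knob top is at about (262,219) in the side view.

Run:
```python
from h import *
a,b=load("scene0"),load("side0")
th=np.deg2rad(6.5);ex=np.array([np.cos(th),np.sin(th)]);ey=np.array([-ex[1],ex[0]]);O=np.array([.6075,.354])
for n,s in(("scene",a),("side",b)):
    P=cloud(s); hsv=cv2.cvtColor(s["frame"],cv2.COLOR_BGR2HSV); V=hsv[...,2];S=hsv[...,1]
    L=np.stack([(P[...,:2]-O)@ex,(P[...,:2]-O)@ey],-1)
    # knob, key, block top
    for nm,k in(("knob",(V>120)&(P[...,2]>.045)&(P[...,2]<.08)&(abs(L[...,0])<.03)&(L[...,1]<-.18)&(L[...,1]>-.36)),
                ("block",(abs(P[...,2]-.05)<.008)&(abs(L[...,0])<.035)&(L[...,1]<-.12)&(L[...,1]>-.3)&(V>60)),
                ("key",(V>190)&(P[...,2]>.06)&(P[...,2]<.1)&(L[...,0]<-.09)&(L[...,0]>-.21)&(abs(L[...,1])<.12))):
        if k.sum()<5: print(n,nm,k.sum());continue
        q=P[k];v,u=np.nonzero(k)
        print(n,nm,k.sum(),q.mean(0).round(4),q.max(0).round(3),q.min(0).round(3),"px",u.mean().round(1),v.mean().round(1),u.min(),u.max(),v.min(),v.max(),"L",L[k].mean(0).round(4),L[k].min(0).round(3),L[k].max(0).round(3))
    # rack plate region
    for nm,k in(("plate",(V>55)&(S<130)&(P[...,2]<.014)&(P[...,0]>.35)&(P[...,0]<.95)&(P[...,1]<-.1)&(P[...,1]>-.5)),
                ("white",(V>130)&(S<60)&(P[...,2]>.04)&(P[...,0]>.35)&(P[...,0]<.95)&(P[...,1]<0)&(P[...,1]>-.5))):
        c,l,st,ce=cv2.connectedComponentsWithStats(k.astype(np.uint8))
        for i in range(1,c):
            if st[i,4]>30:
                q=P[l==i];r=cv2.minAreaRect(q[:,:2].astype(np.float32)*1000)
                print(n,nm,st[i],q.mean(0).round(3),"z",q[:,2].min().round(3),q[:,2].max().round(3),r)
```

```text
scene knob 34 [0.6323 0.1241 0.0637] [0.642 0.136 0.069] [0.621 0.114 0.053] px 282.9 196.4 280 286 194 200 L [-0.0014 -0.2312] [-0.013 -0.241] [ 0.008 -0.219]
scene block 125 [0.6261 0.2021 0.0474] [0.648 0.237 0.058] [0.593 0.114 0.042] px 304.2 190.4 280 317 181 203 L [ 0.0012 -0.1531] [-0.03  -0.242] [ 0.024 -0.121]
scene key 0
scene plate [ 139  191   64   59 1179] [ 0.541 -0.207  0.006] z -0.004 0.013 ((525.4711303710938, -203.87469482421875), (195.47671508789062, 119.8860092163086), 10.431419372558594)
scene plate [  69  238   39   70 1605] [ 0.606 -0.466  0.002] z -0.005 0.012 ((598.2530517578125, -466.2674865722656), (217.00526428222656, 67.75751495361328), 0.1723923683166504)
scene plate [ 147  346  100   38 1932] [ 0.74  -0.225 -0.743] z -0.763 -0.029 ((814.197021484375, -280.74261474609375), (271.6940612792969, 361.45574951171875), 0.13350780308246613)
scene white [135 181  33  21 152] [ 0.484 -0.237  0.11 ] z 0.042 0.148 ((481.3874816894531, -231.84490966796875), (41.668487548828125, 71.02851867675781), 10.201667785644531)
scene white [159 207  25  17 120] [ 0.579 -0.208
[... 1290 characters left out ...]
, 0.39036425948143005)
side plate [154 191  22  12  32] [ 0.732 -0.126 -0.001] z -0.006 0.004 ((732.545166015625, -124.2802734375), (19.84653091430664, 58.498287200927734), 61.66104507446289)
side white [175  70  34  41 514] [ 0.481 -0.225  0.098] z 0.04 0.151 ((480.1728515625, -227.32615661621094), (41.62135314941406, 73.5792465209961), 9.301131248474121)
side white [163 110  28  30 341] [ 0.577 -0.197  0.078] z 0.04 0.114 ((572.9041137695312, -199.24951171875), (50.74766159057617, 54.66090774536133), 11.189401626586914)
side white [161 200  23  23 135] [ 0.764 -0.033  0.102] z 0.074 0.125 ((762.1799926757812, -38.178565979003906), (29.419527053833008, 59.06658172607422), 84.78951263427734)
```

```bash
python3 -m pendant '[[-62.4,50.9,0,0.344,6],[-62.4,50.9,0,0.344,6],[-62.4,50.9,0,0.344,6],[-62.4,50.9,0,0.344,6],[-62.4,50.9,0,0.344,6],[-62.4,50.9,0,0.344,6],[-62.4,50.9,0,0.344,6],[-62.4,50.9,0,0.344,6],[-62.4,50.9,0,0.344,6],[-62.4,50.9,0,0.344,6],[-62.4,50.9,0,0.344,6],[-62.4,50.9,0,0.344,6],[-62.4,50.9,0,0.344,6],[-62.4,50.9,0,0.344,6],[-62.4,50.9,0,0.344,6],[-62.4,50.9,0,0.344,6]]' 40
python3 - <<'E'
from rig import ctrl
from h import *
s=ctrl.state(); w=ctrl.snapshot("wrist")
np.savez("w1.npz",pos=s["eef_pos"],q=s["ee_rot"],**w)
cv2.imwrite("pics/w1.png",w["frame"]); print(s["joints"].round(3),w["fx"],w["cx"],w["cy"],w["hand_eye"].round(4).tolist())
E
```

```text
time_s: 2.1
eef_pos: [0.6327, 0.1258, 0.2113]
ee_rot: [-0.056, 0.998, -0.0, -0.0]
force: [-0.2, 0.0, 0.3]
gripper_width: 0.06
grasp_force: 0.0
[ 0.498  0.31  -0.059 -0.    -1.202 -1.956] 297.3186396354542 258.9700762363602 189.7916931683246 [[-0.0002, -0.9558, -0.2941, 0.0762], [1.0, -0.0003, 0.0, -0.0015], [-0.0001, -0.2941, 0.9558, -0.1634], [0.0, 0.0, 0.0, 1.0]]
```

View pics/w1.png

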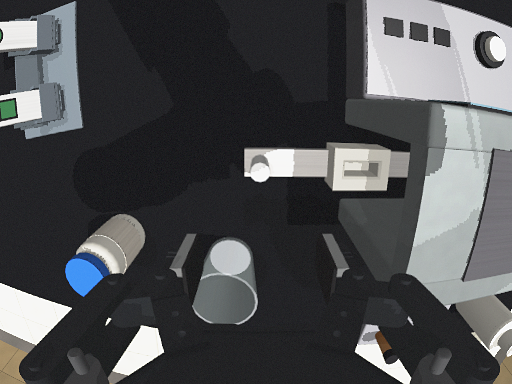

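The wrist view shows the knob top at about (260,173), the slot in its block at (361,169), the key at (490,48) and the beaker at (228,280), clear of the carriage's travel. The bottle and the rack are at the left.

```bash
cat >> h.py <<'E'
from scipy.spatial.transform import Rotation as Ro
def wray(w,u,v,h):
    d=np.array([u-w["cx"],v-w["cy"]]); r=np.hypot(*d); t=r/w["fx"]
    c=np.array([*(d/max(r,1e-9)*np.sin(t)),np.cos(t)])
    H=w["hand_eye"]; R=Ro.from_quat(w["q"]).as_matrix()
    o=R@H[:3,3]+w["pos"]; D=R@H[:3,:3]@c
    return o+D*(h-o[2])/D[2]
def snap(ctrl,name):
    s=ctrl.state(); w=dict(ctrl.snapshot("wrist")); w["pos"]=s["eef_pos"]; w["q"]=s["ee_rot"]; np.savez(name+".npz",**w); cv2.imwrite(f"pics/{name}.png",w["frame"]); return w
def blobs(mask,box,amin=15):
    u0,v0,u1,v1=box; m=np.zeros(mask.shape,np.uint8); m[v0:v1,u0:u1]=mask[v0:v1,u0:u1]
    n,l,st,ce=cv2.connectedComponentsWithStats(m)
    return [(st[i].tolist(),ce[i].round(1),l==i) for i in range(1,n) if st[i,4]>=amin]
E
python3 - <<'E'
from h import *
w=load("w1"); g=cv2.cvtColor(w["frame"],cv2.COLOR_BGR2GRAY)
print(g[150:185:2,250:272:2])
for t,box in((235,(245,155,275,190)),(238,(470,25,512,70))):
    for st,c,l in blobs(g>t,box,20): print(t,st,c)
hole=blobs(g<150,(336,150,386,186),60)
for st,c,l in hole: print("slot",st,c,cv2.minAreaRect(np.argwhere(l)[:,::-1].astype(np.float32)))
for st,c,l in blobs(g<80,(375,10,460,55),60): print("pad",st,c,wray(w,*c,.071).round(4))
print("knob?",wray(w,260,173,.065).round(4),"slot?",wray(w,361,168,.048).round(4),"key",wray(w,491,48,.088).round(4))
print(g[140:195:3,322:395:3])
E
```

```text
[[204 204 206 207 206 205 207 208 207 206 204]
 [197 198 194 196 196 196 197 196 231 242 248]
 [197 196 198 199 179 165 188 235 247 247 247]
 [194 194 167 116 119 123 116 166 250 247 247]
 [195 158 115 121 122 122 121 113 163 248 247]
 [200 121 120 122 125 123 119 117 133 246 247]
 [186 112 118 116 128 167 113 113 130 211 247]
 [168 113 184 230 237 237 235 215 122 169 243]
 [160 178 234 233 233 233 227 223 251 159 244]
 [151 232 233 233 232 226 247 246 247 241 236]
 [177 232 230 229 227 247 247 247 247 248 232]
 [190 248 246 247 247 247 247 247 247 247 233]
 [238 247 247 247 247 247 247 247 247 247 242]
 [192 251 247 247 247 247 247 247 248 243 172]
 [ 25 191 251 247 247 247 247 248 253  72  28]
 [ 35  26 163 252 254 252 255 234  72  35  32]
 [ 34  33  32  24  44 104  16  26  31  36  34]
 [ 33  35  37  33  31  33  34  36  35  37  33]]
235 [245, 155, 30, 26, 336] [263.8 170.1]
238 [490, 37, 16, 24, 296] [497.6  48.3]
slot [344, 161, 35, 16, 269] [364.5 171.1] ((360.9905700683594, 168.21697998046875), (33.7072868347168, 15.029279708862305), 2.4895527362823486)
pad [384, 17, 19, 20, 318
[... 1547 characters left out ...]
86 185 183 180 178 176 176 130 132 128
  127 172 188 185 164 132 134]
 [ 26 108 109 110 231 226 226 219 219 218 219 218 218 220 219 176 177 178
  179 177 187 186  46  25  21]
 [ 29  42 112 108 229 225 226 225 225 226 225 227 225 225 227 184 187 186
  183 187 187 189   9  24  23]
 [ 27  26  74 107 228 226 227 225 225 226 226 225 225 226 226 187 186 187
  188 188 184 189  15  27  21]
 [ 30  24  22  82 228 227 227 227 227 227 227 227 227 227 226 186 187 188
  189 187 187 192  21  22  24]
 [ 32  28  28  25  42  39  40  41  40  40  41  38  37  37  35  32  30  31
   33  33  34  33  27  28  22]
 [ 24  30  32  23  27  29  28  26  25  26  27  27  27  25  25  21  27  20
   25  22  21  24  23  25  25]]
```

```bash
python3 -m pendant '[[0,0,6,0,6],[0,0,12,0,6],[0,0,17,0,6],[0,0,18.1,0,6],[0,0,18.1,0,6],[0,0,18.1,0,0],[0,0,18.1,0,0],[0,0,18.1,0,0],[0,0,18.1,0,0],[0,0,18.1,0,0],[0,0,18.1,0,0]]' 40 && python3 -m pendant '[[0,-1,0,0,0],[0,-3,0,0,0],[0,-5,0,0,0],[0,-7,0,0,0],[0,-8.5,0,0,0],[0,-9,0,0,0],[0,-9.3,0,0,0],[0,-9.3,0,0,0]]'
```

```text
time_s: 3.52
eef_pos: [0.6342, 0.1274, 0.0323]
ee_rot: [-0.057, 0.998, 0.0, 0.001]
force: [-1.9, 0.2, 6.1]
gripper_width: 0.0196
grasp_force: 38.8
time_s: 4.53
eef_pos: [0.6445, 0.0344, 0.0323]
ee_rot: [-0.057, 0.998, 0.0, 0.001]
force: [-1.8, -1.1, 6.5]
gripper_width: 0.0198
grasp_force: 39.0
```

```bash
python3 -m pendant '[[0,-0.4,0,0,0],[0,-0.8,0,0,0],[0,-1.0,0,0,0],[0,-1.2,0,0,0],[0,-1.4,0,0,0],[0,-1.4,0,0,0]]'
python3 - <<'E'
from rig import ctrl
from h import *
s=ctrl.state();b=dict(ctrl.snapshot("side"));np.savez("side1.npz",**b)
P=cloud(b);V=b["frame"].max(2)
th=np.deg2rad(6.4);ex=np.array([np.cos(th),np.sin(th)]);ey=np.array([-ex[1],ex[0]]);O=np.array([.6075,.354])
L=np.stack([(P[...,:2]-O)@ex,(P[...,:2]-O)@ey],-1)
k=(abs(P[...,2]-.05)<.006)&(abs(L[...,0])<.035)&(L[...,1]<-.125)&(L[...,1]>-.27)&(V>100)
print(k.sum(),L[k].min(0),L[k].max(0),P[k].mean(0))
k=(abs(P[...,2]-.205)<.008)&(abs(L[...,0])<.12)&(abs(L[...,1])<.14)
print("hood",L[k].min(0),L[k].max(0))
E
```

```text
time_s: 5.28
eef_pos: [0.6453, 0.0295, 0.0322]
ee_rot: [-0.058, 0.998, 0.005, 0.002]
force: [-15.2, 40.6, 13.2]
gripper_width: 0.02
grasp_force: 40.6
412 [-0.02556177 -0.23815825] [ 0.02554967 -0.16850166] [0.63015961 0.15187593 0.04771088]
hood [-0.08245956 -0.11861322] [0.082511   0.12152049]
```

```bash
python3 -m pendant '[[0,0.9,0,0,0],[0,0.9,0,0,5],[0,0.9,0,0,5],[0,0.9,0,0,5],[0,0.9,-5,0,5],[0,3,-11,0,5],[0,6,-17,0,5],[0,9,-18,0,5],[0,9,-18,0,5],[0,9,-18,0,5]]'
python3 - <<'E'
from rig import ctrl
from h import *
w=snap(ctrl,"w2"); g=cv2.cvtColor(w["frame"],cv2.COLOR_BGR2GRAY)
f=w["frame"][120:240,170:350]; cv2.imwrite("pics/w2c.png",cv2.resize(f,None,fx=4.4,fy=4.4,interpolation=cv2.INTER_CUBIC))
E
```

```text
time_s: 6.58
eef_pos: [0.6346, 0.1094, 0.2093]
ee_rot: [-0.057, 0.998, -0.0, -0.001]
force: [0.2, -0.2, 0.0]
gripper_width: 0.0502
grasp_force: 0.0
```

View pics/w2c.png

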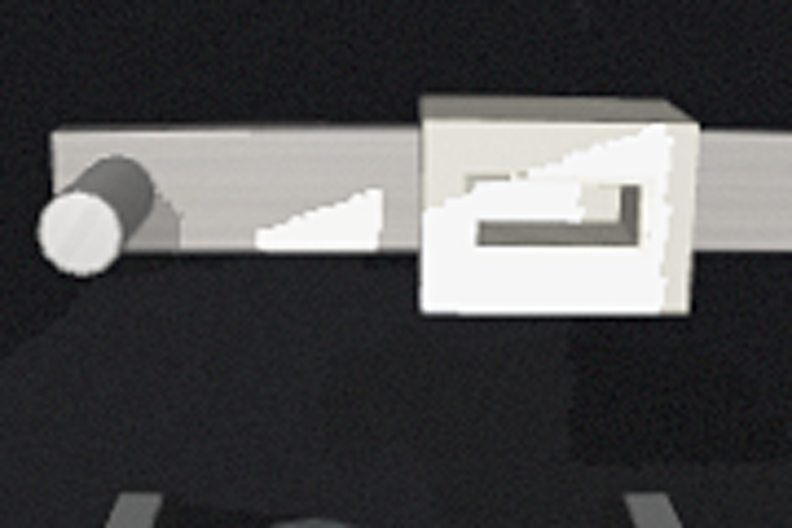

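The crop shows the carriage fully out. The block-top corners are at crop (421,120), (698,122), (689,312) and (421,312), and the knob top is at (81,235).

Run:
```python
from h import *
w=load("w2"); f=lambda u,v,h:wray(w,170+(u+.5)/4.4-.5,120+(v+.5)/4.4-.5,h)
C=[f(*p,.048) for p in((421,120),(698,122),(689,312),(421,312))]
for c in C: print(c.round(4))
print("centre",np.mean(C,0).round(4),"sides",[np.linalg.norm(C[i]-C[i-1]).round(4) for i in range(4)])
k=f(81,235,.065);print("knob",k.round(4))
# rack, slides in frame
hsv=cv2.cvtColor(w["frame"],cv2.COLOR_BGR2HSV)
```

```text
[0.6082 0.1118 0.048 ]
[0.5998 0.1821 0.048 ]
[0.6501 0.1883 0.048 ]
[0.6582 0.1178 0.048 ]
centre [0.6291 0.15   0.048 ] sides [np.float64(0.0503), np.float64(0.0707), np.float64(0.0507), np.float64(0.071)]
knob [0.6427 0.0312 0.065 ]
```

```bash
python3 -m pendant '[[18.7,-29.1,-4,-1.64,7],[18.7,-29.1,-4,-1.64,7],[18.7,-29.1,-4,-1.64,7],[18.7,-29.1,-4,-1.64,7],[18.7,-29.1,-4,-1.64,7],[18.7,-29.1,-4,-1.64,7],[18.7,-29.1,-4,-1.64,7],[18.7,-29.1,-4,-1.64,7],[18.7,-29.1,-4,-1.64,7],[18.7,-29.1,-4,-1.64,7],[18.7,-29.1,-4,-1.64,7]]'
python3 - <<'E'
from rig import ctrl
from h import *
w=snap(ctrl,"w3")
E
```

```text
time_s: 8.0
eef_pos: [0.4819, -0.2007, 0.2496]
ee_rot: [0.767, -0.641, -0.0, 0.0]
force: [-0.8, 0.6, 0.6]
gripper_width: 0.07
grasp_force: 0.0
```

View pics/w3.png

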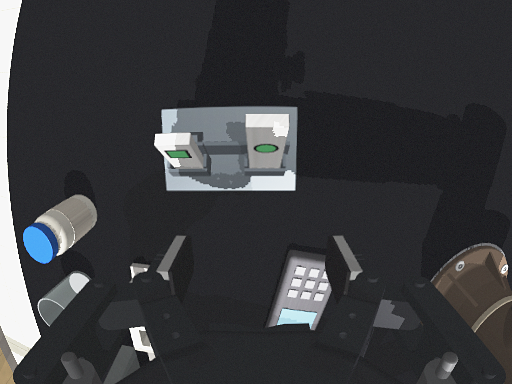

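The wrist view shows the tall slide (round window) at (267,142), the short one at (180,152), and the rack plate corners near (162,108), (298,107), (296,190) and (167,191).

Run:
```python
from h import *
w=load("w3"); g=cv2.cvtColor(w["frame"],cv2.COLOR_BGR2GRAY)
C=[wray(w,*p,.006) for p in((162,108),(298,107),(296,190),(167,191))]
print(np.round(C,4).tolist(),"centre",np.mean(C,0).round(4),[np.linalg.norm(C[i]-C[i-1]).round(4) for i in range(4)])
ang=[np.rad2deg(np.arctan2(*(C[i]-C[j])[1::-1])) for i,j in((1,0),(2,3))];print(ang)
print(g[108:176:4,238:298:3])
for st,c,l in blobs(g>165,(240,108,296,172),200): 
    ct,_=cv2.findContours(l.astype(np.uint8),0,2); print(st,c,cv2.approxPolyDP(max(ct,key=cv2.contourArea),3,True).reshape(-1,2).tolist())
```

```text
[[0.6267, -0.2467, 0.006], [0.4406, -0.2782, 0.006], [0.4193, -0.1621, 0.006], [0.6056, -0.1269, 0.006]] centre [ 0.523  -0.2035  0.006 ] [np.float64(0.1216), np.float64(0.1888), np.float64(0.1181), np.float64(0.1896)]
[np.float64(-170.39139004058754), np.float64(-169.3071225122933)]
[[141 141 141 139 142 141 141 143 141 143 141 144 144 146 145 145 146 146
  147 150]
 [140 139 137 136 137 136 135 136 138 139 138 139 138 140 139 140 139 142
  144 146]
 [136 138 129 236 235 231 234 233 229 232 235 234 234 233 234 233 236 120
  142 145]
 [137 138 131 239 233 235 234 230 234 234 233 235 232 234 233 235 235 111
  141 142]
 [103 103 101 239 236 235 232 235 236 235 236 235 248 247 235 235 236 145
  142 142]
 [104 104 101 155 156 151 151 154 156 154 153 152 243 242 241 242 243 124
  138 141]
 [104 104 103 159 160 152 153 157 161 159 157 156 249 244 242 244 245 137
  140 140]
 [104 103 103 155 160 153 153 155 157 157 156 159 154 252 151 154 223 136
  135 137]
 [100 103 103 151 160 154 150 158 158 157 158 158 159 160 158 158 124 136
  135 140]
 [111  92  90 130 159 153 148 120  84  71  64  99 143 162 161 160 111 112
  135 140]
 [ 75  70  69 115 158 118  95 122 119 123 121 121 127  21 164 166  74 119
  135 139]
 [ 77  69  67  79 159 155 157 121 108 113 107 120 155 160 160 111  73 134
  133 135]
 [120 102 107  79 160 155 150 155 157 157 158 160 160 158 161 115 133 133
  131 135]
 [ 96 101 112  95 161 156 151 154 157 158 158 159 158 160 161 111 128 130
  132 129]
 [125 101 114  95 159 158 153 157 158 159 160 157 158 160 130 111 127 130
  130 127]
 [127  99 103 105 132 124 122 132 121 129 128 122 130 135 112 103 129 128
  126 124]
 [ 98 107  92  73  73  75  75  73  72  75  71  77  73  76  74  70 239 234
  218 107]]
[245, 114, 44, 23, 726] [269.2 122.4] [[245, 114], [246, 127], [272, 127], [274, 135], [286, 136], [288, 114]]
```

Run:
```python
from h import *
w=load("w3")
a,b=wray(w,245.7,127,.144),wray(w,288.2,127,.144)
print("front top edge",a.round(4),b.round(4),((a+b)/2).round(4),np.linalg.norm(a-b))
a,b=wray(w,245.2,113.7,.137),wray(w,289.0,113.7,.137)
print("back top edge",a.round(4),b.round(4),((a+b)/2).round(4),np.linalg.norm(a-b), np.rad2deg(np.arctan2(*(a-b)[1::-1])))
```

```text
front top edge [ 0.5018 -0.251   0.144 ] [ 0.4641 -0.2579  0.144 ] [ 0.4829 -0.2544  0.144 ] 0.038406256248140175
back top edge [ 0.5046 -0.2624  0.137 ] [ 0.4649 -0.2698  0.137 ] [ 0.4848 -0.2661  0.137 ] 0.04035636247461937 10.501677471440624
```

```bash
python3 -m pendant '[[4.4,0.9,0,0,7],[4.4,0.9,5,0,7],[4.4,0.9,10,0,7],[4.4,0.9,14.5,0,7],[4.4,0.9,15.5,0,7],[4.4,0.9,15.5,0,7],[4.4,0.9,15.5,0,3],[4.4,0.9,15.5,0,3],[4.4,0.9,15.5,0,3],[4.4,0.9,15.5,0,3],[4.4,0.9,15.5,0,3],[4.4,0.9,15.5,0,3],[4.4,0.9,15.5,0,3]]' 30
```

```text
time_s: 9.68
eef_pos: [0.4827, -0.2456, 0.0969]
ee_rot: [0.769, -0.639, 0.002, -0.001]
force: [-0.1, 0.4, 6.4]
gripper_width: 0.0392
grasp_force: 30.8
```

```bash
python3 -m pendant '[[0.35,0,-0.6,0,3],[0.7,0,-1.2,0,3],[0.7,0,-1.2,0,3],[0.1,0,-1.5,0,3],[-0.6,0,-1.8,0,3],[-0.6,0,-1.8,0,3]]' 20
python3 - <<'E'
from rig import ctrl
from h import *
b=dict(ctrl.snapshot("scene"));np.savez("sc2.npz",**b)
w=snap(ctrl,"w4")
m=np.vstack([cv2.resize(b["frame"][140:230,110:230],(640,480),interpolation=cv2.INTER_CUBIC)]);cv2.imwrite("pics/sc2.png",m)
E
```

```text
time_s: 10.42
eef_pos: [0.4804, -0.239, 0.1135]
ee_rot: [0.769, -0.639, 0.0, 0.0]
force: [0.3, -1.4, -1.6]
gripper_width: 0.0393
grasp_force: 29.8
```

View pics/sc2.png

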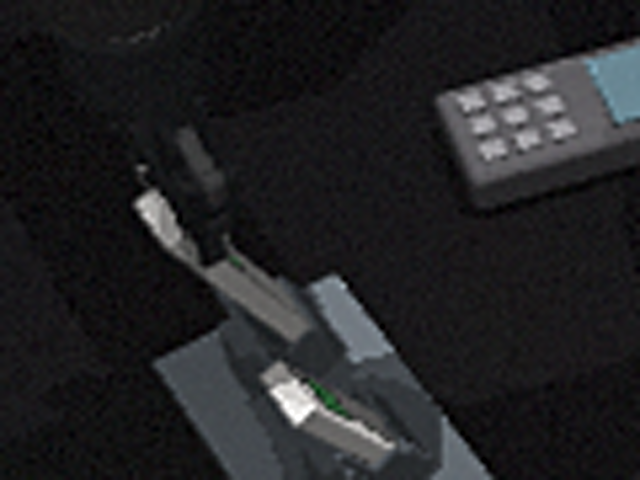

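The crop shows the tall slide held between the fingers at (190,240), its foot still in the bay. It is turning freely so far at a low force, so I carry on along the arc.

```bash
python3 -m pendant '[[-0.6,0,-0.2,0,3],[-1.2,0,-0.4,0,3],[-1.8,0,-0.5,0,3],[-2.4,0,-0.65,0,3],[-2.4,0,-0.65,0,3]]' 20; python3 -m pendant '[[-0.7,0,-0.1,0,3],[-1.4,0,-0.1,0,3],[-1.8,0,-0.1,0,3],[-1.8,0,-0.1,0,3]]'
python3 - <<'E'
from rig import ctrl
from h import *
b=dict(ctrl.snapshot("scene"));np.savez("sc3.npz",**b)
b=dict(ctrl.snapshot("side"));np.savez("sd3.npz",**b)
for n in("sc3","sd3"):
    s=load(n);P=cloud(s);hsv=cv2.cvtColor(s["frame"],cv2.COLOR_BGR2HSV)
    k=(hsv[...,2]>70)&(hsv[...,1]<70)&(abs(P[...,0]-.478)<.035)&(abs(P[...,1]+.21)<.09)&(P[...,2]>.03)
    q=P[k]
    for z in np.arange(.03,.2,.015):
        r=q[(q[:,2]>=z)&(q[:,2]<z+.015)]
        if len(r)>3: print(n,round(z,3),len(r),np.median(r,0).round(3),r.min(0).round(3),r.max(0).round(3))
E
```

```text
time_s: 11.15
eef_pos: [0.4759, -0.2152, 0.1197]
ee_rot: [0.769, -0.639, -0.0, -0.0]
force: [0.8, -1.5, -1.9]
gripper_width: 0.0394
grasp_force: 29.5
time_s: 11.65
eef_pos: [0.4732, -0.198, 0.1214]
ee_rot: [0.769, -0.639, 0.001, -0.0]
force: [-0.2, -4.3, 5.4]
gripper_width: 0.0394
grasp_force: 29.8
sc3 0.03 27 [ 0.481 -0.228  0.043] [ 0.454 -0.236  0.033] [ 0.501 -0.195  0.045]
sc3 0.045 34 [ 0.49  -0.208  0.05 ] [ 0.453 -0.239  0.045] [ 0.507 -0.192  0.06 ]
sc3 0.06 33 [ 0.491 -0.207  0.069] [ 0.462 -0.233  0.061] [ 0.499 -0.193  0.075]
sc3 0.075 24 [ 0.491 -0.206  0.084] [ 0.464 -0.215  0.075] [ 0.497 -0.195  0.089]
sc3 0.09 18 [ 0.493 -0.205  0.099] [ 0.467 -0.214  0.093] [ 0.498 -0.197  0.104]
sc3 0.105 17 [ 0.494 -0.204  0.115] [ 0.487 -0.213  0.107] [ 0.496 -0.198  0.12 ]
sc3 0.12 22 [ 0.493 -0.208  0.129] [ 0.464 -0.219  0.121] [ 0.497 -0.199  0.135]
sc3 0.135 20 [ 0.492 -0.212  0.141] [ 0.464 -0.219  0.136] [ 0.502 -0.202  0.148]
sc3 0.15 25 [ 0.494 -0.212  0.157] [ 0.459 -0.221  0.151] [ 0.503 -0.203  0.164]
sc3 0.165 57 [ 0.477 -0.213  0.17 ] [ 0.449 -0.222  0.165] [ 0.499 -0.204  0.179]
sd3 0.03 17 [ 0.485 -0.192  0.042] [ 0.446 -0.205  0.031] [ 0.495 -0.182  0.044]
sd3 0.045 48 [ 0.485 -0.192  0.053] [ 0.454 -0.219  0.046] [ 0.512 -0.187  0.06 ]
sd3 0.06 55 [ 0.484 -0.193  0.067] [ 0.456 -0.225  0.06 ] [ 0.505 -0.188  0.075]
sd3 0.075 41 [ 0.477 -0.193  0.084] [ 0.457 -0.204  0.075] [ 0.494 -0.19   0.09 ]
sd3 0.09 42 [ 0.483 -0.195  0.096] [ 0.456 -0.203  0.09 ] [ 0.495 -0.19   0.104]
sd3 0.105 25 [ 0.489 -0.196  0.11 ] [ 0.458 -0.205  0.105] [ 0.495 -0.191  0.119]
sd3 0.12 14 [ 0.467 -0.199  0.127] [ 0.457 -0.203  0.12 ] [ 0.495 -0.194  0.134]
sd3 0.135 21 [ 0.464 -0.2    0.141] [ 0.455 -0.203  0.135] [ 0.474 -0.197  0.15 ]
sd3 0.15 7 [ 0.463 -0.201  0.154] [ 0.458 -0.203  0.152] [ 0.477 -0.197  0.157]
```

```bash
python3 -m pendant '[[-0.5,0,-0.3,0,3],[-1.0,0,-0.4,0,3],[-1.0,0,-0.4,0,3]]'
cat > tilt.py <<'E'
from rig import ctrl
from h import *
import sys
# slide tilt & top, from point clouds near the TCP; e = direction of slide thickness
s=ctrl.state();R=Ro.from_quat(s["ee_rot"]).as_matrix();p=s["eef_pos"]
for n in("scene","side"):
    c=dict(ctrl.snapshot(n));P=cloud(c);hsv=cv2.cvtColor(c["frame"],cv2.COLOR_BGR2HSV)
    L=(P-p)@R
    k=(hsv[...,2]>80)&(hsv[...,1]<60)&(abs(L[...,0])<.045)&(abs(L[...,1])<.022)&(L[...,2]<.06)&(L[...,2]>-.06)
    q=L[k]
    for z in np.arange(-.06,.1,.02):
        r=q[(q[:,2]>=z)&(q[:,2]<z+.02)]
        if len(r)>3: print(n,"toolz",round(z+.01,3),len(r),"x med/min/max",np.round([np.median(r[:,0]),r[:,0].min(),r[:,0].max()],4),"z min",r[:,2].min().round(4))
E
python3 tilt.py
```

```text
time_s: 12.12
eef_pos: [0.4698, -0.1874, 0.1235]
ee_rot: [0.769, -0.64, -0.001, 0.0]
force: [1.9, -3.4, -13.0]
gripper_width: 0.0394
grasp_force: 26.3
scene toolz -0.05 53 x med/min/max [0.0159 0.0082 0.0214] z min -0.0534
scene toolz -0.03 31 x med/min/max [0.0207 0.0125 0.0219] z min -0.0392
scene toolz -0.01 33 x med/min/max [0.0194 0.0099 0.0215] z min -0.0194
scene toolz 0.01 22 x med/min/max [0.0157 0.0088 0.0211] z min 0.0005
scene toolz 0.03 32 x med/min/max [0.0201 0.0083 0.0221] z min 0.02
scene toolz 0.05 36 x med/min/max [0.0208 0.0095 0.0444] z min 0.0404
side toolz 0.01 13 x med/min/max [0.0067 0.0028 0.0163] z min 0.0037
side toolz 0.03 35 x med/min/max [0.0042 0.0016 0.0169] z min 0.02
side toolz 0.05 34 x med/min/max [0.0038 0.0026 0.0154] z min 0.0402
```

```bash
python3 -m pendant '[[0.5,0,-0.1,0,3],[0.5,0,-1,0,3],[0.5,0,-2.5,0,3],[0.5,0,-5,0,3],[0.5,0,-8,0,3],[0.5,0,-10,0,3],[0.5,0,-10,0,3],[0.5,0,-10,0,3]]' 30; python3 tilt.py
python3 - <<'E'
from rig import ctrl
from h import *
w=snap(ctrl,"w5"); cv2.imwrite("pics/w5c.png",cv2.resize(w["frame"][150:384,130:390],None,fx=2.5,fy=2.5,interpolation=cv2.INTER_CUBIC))
E
```

```text
time_s: 13.22
eef_pos: [0.4715, -0.193, 0.2245]
ee_rot: [0.769, -0.64, -0.0, -0.0]
force: [0.3, -0.7, -1.6]
gripper_width: 0.0392
grasp_force: 31.4
scene toolz -0.05 63 x med/min/max [0.0166 0.0085 0.0216] z min -0.052
scene toolz -0.03 36 x med/min/max [0.0203 0.0115 0.0215] z min -0.0398
scene toolz -0.01 41 x med/min/max [0.0182 0.0078 0.0213] z min -0.0199
scene toolz 0.01 26 x med/min/max [0.0155 0.0083 0.0205] z min 0.0003
scene toolz 0.03 38 x med/min/max [0.0176 0.0073 0.0206] z min 0.0203
scene toolz 0.05 39 x med/min/max [0.0182 0.0078 0.0201] z min 0.0414
side toolz -0.03 4 x med/min/max [0.0026 0.0022 0.0034] z min -0.026
side toolz -0.01 10 x med/min/max [0.003  0.0015 0.006 ] z min -0.0186
side toolz 0.01 19 x med/min/max [0.0071 0.0006 0.0138] z min 0.0008
side toolz 0.03 49 x med/min/max [ 0.0022 -0.0006  0.0148] z min 0.0202
side toolz 0.05 50 x med/min/max [ 0.0017 -0.0002  0.0131] z min 0.04
```

View pics/w5c.png

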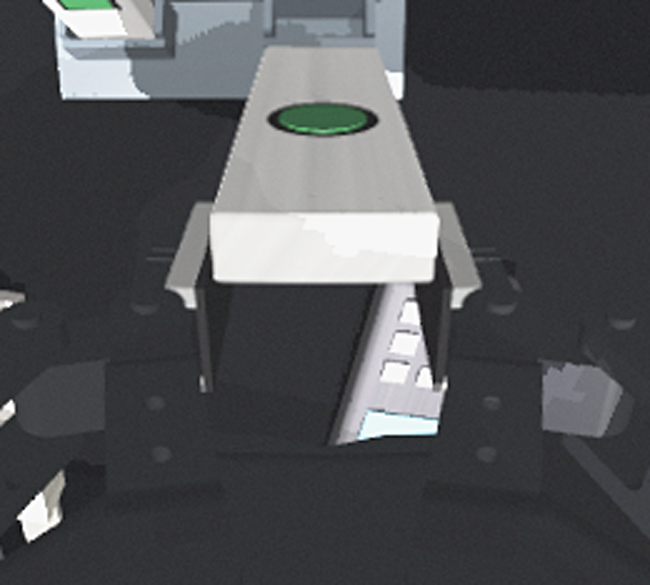

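The crop shows the slide held upright: its top face is at crop rows 212 to 281 (columns 211 to 438), its lower front edge is at row 46, and the window faces the camera.

Run:
```python
from h import *
from scipy.optimize import brentq
w=load("w5");R=Ro.from_quat(w["q"]).as_matrix()
f=lambda u,v,h:(wray(w,130+(u+.5)/2.5-.5,150+(v+.5)/2.5-.5,h)-w["pos"])@R
T=[(211,212),(439,212),(436.5,281.5),(212.5,281.5)]
F=[(263,46.5),(381,46.5)]
for nm,(a,b) in(("top front",(T[0],T[1])),("top back",(T[3],T[2])),("foot front",F)):
    h=brentq(lambda h:np.linalg.norm(f(*a,h)-f(*b,h))-.040,.03,.36); print(nm,h,((f(*a,h)+f(*b,h))/2).round(4),"angle",np.rad2deg(np.arctan2(*(f(*b,h)-f(*a,h))[:2])))
for h in(.27,.275,.28,.285): print(h,((f(*T[0],h)+f(*T[1],h))/2).round(4),((f(*T[3],h)+f(*T[2],h))/2).round(4), "foot",((f(*F[0],h-.14)+f(*F[1],h-.14))/2).round(4))
```

```text
top front 0.27036439433654197 [ 0.02    0.0016 -0.0465] angle -0.0591663260225234
top back 0.27346787880659684 [ 0.0076  0.0015 -0.0496] angle -0.07041460894897085
foot front 0.14205669304232788 [0.0201 0.0008 0.0818] angle -0.03229018170129339
0.27 [ 0.0198  0.0016 -0.0461] [ 0.0055  0.0015 -0.0461] foot [0.0173 0.0008 0.0939]
0.275 [ 0.0222  0.0015 -0.0511] [ 0.0085  0.0015 -0.0511] foot [0.0184 0.0008 0.0889]
0.28 [ 0.0246  0.0015 -0.0561] [ 0.0115  0.0015 -0.0561] foot [0.0196 0.0008 0.0839]
0.285 [ 0.027   0.0015 -0.0611] [ 0.0146  0.0014 -0.0611] foot [0.0207 0.0008 0.0789]
```

```bash
python3 -m pendant '[[-1,-0.7,-1,0.05,3],[-4,-3,-1,0.2,3],[-7,-5.2,-1,0.37,3],[-10,-7.4,-1,0.54,3],[-13,-9.6,-1,0.71,3],[-16,-11.8,-1,0.87,3],[-19,-14.1,-1,1.03,3],[-22,-16.3,-1,1.19,3],[-25,-18.5,-1,1.35,3],[-28,-20.7,-1,1.5,3],[-30,-22.2,-1,1.6,3],[-30.74,-22.74,-1,1.64,3],[-30.74,-22.74,-1,1.64,3],[-30.74,-22.74,-1,1.64,3]]' ; python3 tilt.py
python3 - <<'E'
from rig import ctrl
from h import *
w=snap(ctrl,"w6"); cv2.imwrite("pics/w6c.png",cv2.resize(w["frame"][120:300,130:390],None,fx=3,fy=3,interpolation=cv2.INTER_CUBIC))
E
```

```text
time_s: 15.12
eef_pos: [0.6391, 0.1501, 0.2341]
ee_rot: [-0.057, 0.998, -0.0, -0.0]
force: [0.0, -1.0, -1.5]
gripper_width: 0.0394
grasp_force: 31.4
scene toolz -0.05 42 x med/min/max [ 0.0084 -0.0113  0.0203] z min -0.051
scene toolz -0.03 43 x med/min/max [ 0.0071 -0.0124  0.0093] z min -0.0398
scene toolz -0.01 39 x med/min/max [0.0065 0.0022 0.0131] z min -0.0196
scene toolz 0.01 31 x med/min/max [0.0069 0.0045 0.016 ] z min 0.0001
scene toolz 0.03 67 x med/min/max [0.006  0.0017 0.0192] z min 0.0205
scene toolz 0.05 64 x med/min/max [0.0054 0.0017 0.0184] z min 0.0405
side toolz 0.01 4 x med/min/max [0.0041 0.0035 0.005 ] z min 0.011
side toolz 0.03 39 x med/min/max [0.0041 0.0024 0.0055] z min 0.0212
side toolz 0.05 42 x med/min/max [0.0039 0.0028 0.0078] z min 0.041
```

View pics/w6c.png

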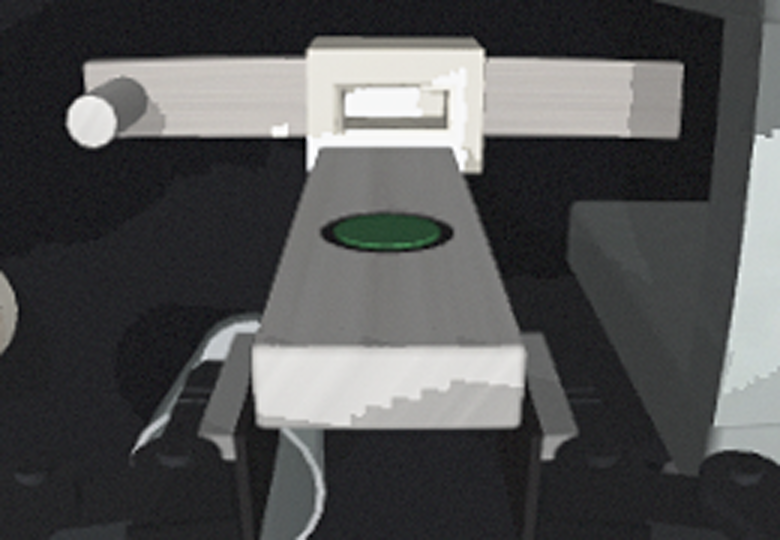

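The crop shows the carriage out with the slot mouth at crop (334..452, 82..132). The slide's foot edge is at row 149, columns 318 to 459, just short of the slot in this oblique view.

Run:
```python
from h import *
w=load("w6");R=Ro.from_quat(w["q"]).as_matrix();g=cv2.cvtColor(w["frame"],cv2.COLOR_BGR2GRAY)
f=lambda u,v,h:(wray(w,130+(u+.5)/3-.5,120+(v+.5)/3-.5,h)-w["pos"])@R
B=[f(*p,.048) for p in((307,49),(484.5,50),(482,172.5),(307,171))]
print("block",np.round(B,4)[:,:2].tolist(),np.mean(B,0).round(4))
S=[f(*p,.048) for p in((334,82),(452,82),(450,132),(334,132))]
print("mouth",np.round(S,4)[:,:2].tolist(),np.mean(S,0).round(4))
h=w["pos"][2]-.0905
F=[f(*p,h) for p in((317.5,148.5),(460,148.5))]
print("foot front",np.round(F,4).tolist(),np.linalg.norm(F[0]-F[1]),np.mean(F,0).round(4))
print("knob",f(93,121,.065).round(4))
for hh in(.28,.2825,.285):
    T=[f(*p,hh) for p in((253,347),(526,347),(523,429),(255,428))]
    print(hh,np.mean(T[:2],0).round(4),np.mean(T[2:],0).round(4),np.linalg.norm(T[0]-T[1]).round(4))
```

```text
block [[0.035, -0.0334], [0.0347, 0.0366], [-0.0154, 0.0368], [-0.0148, -0.0344]] [0.0099 0.0014 0.1866]
mouth [[0.0217, -0.0229], [0.0217, 0.0239], [0.0014, 0.0234], [0.0014, -0.0231]] [0.0115 0.0003 0.1866]
foot front [[0.017, -0.0221, 0.0905], [0.017, 0.0196, 0.0905]] 0.041709528414898146 [ 0.017  -0.0013  0.0905]
knob [ 0.0106 -0.1178  0.1696]
0.28 [ 0.0187 -0.0013 -0.0454] [ 0.0047 -0.0014 -0.0454] 0.0403
0.2825 [ 0.02   -0.0013 -0.0479] [ 0.0062 -0.0014 -0.0479] 0.0395
0.285 [ 0.0212 -0.0013 -0.0504] [ 0.0077 -0.0014 -0.0504] 0.0386
```

```bash
python3 -m pendant '[[0,0.2,3,0,3],[0,0.2,6,0,3],[0,0.2,8,0,3],[0,0.2,8.6,0,3],[0,0.2,8.6,0,3],[0,0.2,9.0,0,3],[0,0.2,9.4,0,3],[0,0.2,9.8,0,3],[0,0.2,10.2,0,3]]'; python3 tilt.py
```

```text
time_s: 16.4
eef_pos: [0.6392, 0.1526, 0.1324]
ee_rot: [-0.057, 0.998, 0.0, 0.0]
force: [0.3, -0.5, -1.9]
gripper_width: 0.0394
grasp_force: 31.4
scene toolz -0.05 30 x med/min/max [0.0079 0.003  0.0215] z min -0.0517
scene toolz -0.03 35 x med/min/max [ 0.0068 -0.0117  0.0091] z min -0.0393
scene toolz -0.01 32 x med/min/max [0.0069 0.0046 0.0159] z min -0.0199
scene toolz 0.01 30 x med/min/max [0.0063 0.0039 0.0187] z min 0.0002
scene toolz 0.03 52 x med/min/max [0.0059 0.0029 0.0182] z min 0.02
scene toolz 0.05 50 x med/min/max [0.0057 0.0034 0.0162] z min 0.0409
side toolz -0.03 5 x med/min/max [-0.0104 -0.0113 -0.0084] z min -0.0363
side toolz 0.03 24 x med/min/max [0.0049 0.0039 0.0057] z min 0.0232
side toolz 0.05 31 x med/min/max [0.0044 0.0036 0.0055] z min 0.0401
```

```bash
python3 -m pendant '[[0,0,0.4,0,3],[0,0,0.8,0,3],[0,0,1.2,0,3],[0,0,1.6,0,3],[0,0,2.0,0,3],[0,0,2.0,0,3]]' && python3 -m pendant '[[0,0,0.2,0,3],[0,0,0.4,0,3],[0,0,0.5,0,3],[0,0,0.5,0,3]]'
```

```text
time_s: 17.25
eef_pos: [0.6391, 0.1525, 0.1122]
ee_rot: [-0.057, 0.998, -0.0, -0.0]
force: [0.2, -0.3, -1.2]
gripper_width: 0.0394
grasp_force: 31.4
time_s: 17.75
eef_pos: [0.6392, 0.1525, 0.1075]
ee_rot: [-0.057, 0.998, -0.0, -0.0]
force: [0.5, 0.8, -1.2]
gripper_width: 0.0391
grasp_force: 31.4
```

```bash
python3 -m pendant '[[0,0,0.1,0,3],[0,0,0.2,0,3],[0,0,0.3,0,3],[0,0,0.3,0,3]]' && python3 -m pendant '[[0,0,0.1,0,3],[0,0,0.2,0,3],[0,0,0.2,0,3]]'
```

```text
time_s: 18.25
eef_pos: [0.6392, 0.1525, 0.1046]
ee_rot: [-0.057, 0.998, -0.0, -0.0]
force: [-0.3, -0.1, -1.2]
gripper_width: 0.039
grasp_force: 31.5
time_s: 18.62
eef_pos: [0.6403, 0.1526, 0.1043]
ee_rot: [-0.057, 0.998, 0.0, 0.001]
force: [-0.9, -1.1, 6.7]
gripper_width: 0.0393
grasp_force: 32.3
```

```bash
python3 -m pendant '[[0,0,-0.15,0,3],[0,0,-0.15,0,4.2],[0,0,-0.15,0,4.6],[0,0,-0.15,0,6],[0,0,-0.15,0,6],[0,0,-0.15,0,6],[0,0,-3,0,6],[0,0,-7,0,6],[0,0,-12,0,6],[0,0,-15,0,6],[0,0,-15,0,6]]' 20
python3 - <<'E'
from rig import ctrl
from h import *
th=np.deg2rad(6.5);ex=np.array([np.cos(th),np.sin(th)]);ey=np.array([-ex[1],ex[0]]);O=np.array([.629,.150])
for n in("scene","side"):
    c=dict(ctrl.snapshot(n));P=cloud(c);V=c["frame"].max(2)
    L=np.stack([(P[...,:2]-O)@ex,(P[...,:2]-O)@ey],-1)
    k=(V>70)&(abs(L[...,0])<.03)&(abs(L[...,1])<.035)&(P[...,2]>.06)&(P[...,2]<.175)
    for z in np.arange(.06,.18,.02):
        m=k&(P[...,2]>=z)&(P[...,2]<z+.02)
        if m.sum()>3: print(n,z.round(2),m.sum(),np.median(L[m],0).round(4),L[m].min(0).round(3),L[m].max(0).round(3),P[m][:,2].max().round(4))
    if n=="side": im=c["frame"][130:280,210:410]
w=snap(ctrl,"w7")
E
```

```text
time_s: 20.0
eef_pos: [0.6405, 0.153, 0.256]
ee_rot: [-0.057, 0.998, 0.001, 0.003]
force: [0.6, -0.3, 0.1]
gripper_width: 0.0604
grasp_force: 0.0
scene 0.06 54 [ 0.0059 -0.0045] [-0.003 -0.022] [0.009 0.019] 0.0796
scene 0.08 33 [ 0.0054 -0.0163] [-0.006 -0.022] [0.009 0.017] 0.0994
scene 0.1 48 [ 0.0062 -0.0113] [-0.007 -0.023] [0.009 0.017] 0.1191
scene 0.12 62 [ 0.0061 -0.0065] [-0.004 -0.023] [0.011 0.018] 0.1397
scene 0.14 87 [ 0.0032 -0.0024] [-0.008 -0.023] [0.009 0.018] 0.1558
side 0.06 32 [0.007  0.0044] [-0.    -0.016] [0.009 0.023] 0.0788
side 0.08 30 [0.007  0.0102] [-0.003 -0.017] [0.009 0.023] 0.0989
side 0.1 29 [0.0073 0.0056] [-0.004 -0.014] [0.009 0.023] 0.1197
side 0.12 39 [0.0071 0.0048] [-0.004 -0.014] [0.009 0.023] 0.1389
side 0.14 125 [0.002  0.0037] [-0.007 -0.017] [0.008 0.023] 0.1572
```

```bash
python3 -m pendant '[[1.1,-6,0,0,5],[1.1,-12.1,0,0,5],[1.1,-12.1,0,0,5],[1.1,-12.1,6,0,5],[1.1,-12.1,12,0,5],[1.1,-12.1,18,0,5],[1.1,-12.1,21.5,0,5],[1.1,-12.1,22.4,0,5],[1.1,-12.1,22.4,0,5],[1.1,-12.1,22.4,0,0],[1.1,-12.1,22.4,0,0],[1.1,-12.1,22.4,0,0],[1.1,-12.1,22.4,0,0],[1.1,-12.1,22.4,0,0],[1.1,-12.1,22.4,0,0]]' 40
```

```text
time_s: 22.02
eef_pos: [0.6432, 0.0314, 0.0306]
ee_rot: [-0.057, 0.998, 0.0, 0.002]
force: [-0.7, 1.3, 7.1]
gripper_width: 0.0204
grasp_force: 39.1
```

```bash
python3 -m pendant '[[0,0.3,0,0,0],[0,1,0,0,0],[0,2,0,0,0],[0,3,0,0,0],[0,4,0,0,0],[0,5,0,0,0],[0,6,0,0,0],[0,7,0,0,0],[0,8,0,0,0],[0,9,0,0,0],[0,10,0,0,0],[0,11,0,0,0],[0,11.8,0,0,0],[0,12.3,0,0,0],[0,12.6,0,0,0],[0,12.6,0,0,0]]' && python3 -m pendant '[[0,0.2,0,0,0],[0,0.4,0,0,0],[0,0.6,0,0,0],[0,0.8,0,0,0],[0,0.8,0,0,0]]'
```

```text
time_s: 24.02
eef_pos: [0.6293, 0.1569, 0.0306]
ee_rot: [-0.057, 0.998, 0.001, 0.002]
force: [1.0, 0.5, 5.6]
gripper_width: 0.0202
grasp_force: 39.1
time_s: 24.65
eef_pos: [0.6288, 0.1594, 0.0306]
ee_rot: [-0.057, 0.998, -0.002, 0.001]
force: [9.7, -22.2, 5.4]
gripper_width: 0.0202
grasp_force: 39.5
```

```bash
python3 -m pendant '[[0,-0.35,0,0,0],[0,-0.35,0,0,0],[0,-0.35,0,0,4],[0,-0.35,0,0,5],[0,-0.35,0,0,5],[0,-0.35,0,0,5],[0,-0.35,-5,0,5],[0,-0.35,-11,0,5],[0,-0.35,-17,0,5],[0,-0.35,-20,0,5],[0,-0.35,-20,0,5]]'
python3 - <<'E'
from rig import ctrl
from h import *
w=snap(ctrl,"w8"); g=cv2.cvtColor(w["frame"],cv2.COLOR_BGR2GRAY)
print(ctrl.state()["joints"].round(3))
f=w["frame"]; cv2.imwrite("pics/w8c.png",cv2.resize(f[0:260,200:512],None,fx=2.3,fy=2.3,interpolation=cv2.INTER_CUBIC))
E
```

```text
time_s: 26.02
eef_pos: [0.6285, 0.1614, 0.232]
ee_rot: [-0.057, 0.998, 0.001, 0.003]
force: [-0.2, -0.6, -0.7]
gripper_width: 0.05
grasp_force: 0.0
[ 0.552  0.302 -0.027 -0.    -1.239 -2.009]
```

View pics/w8c.png

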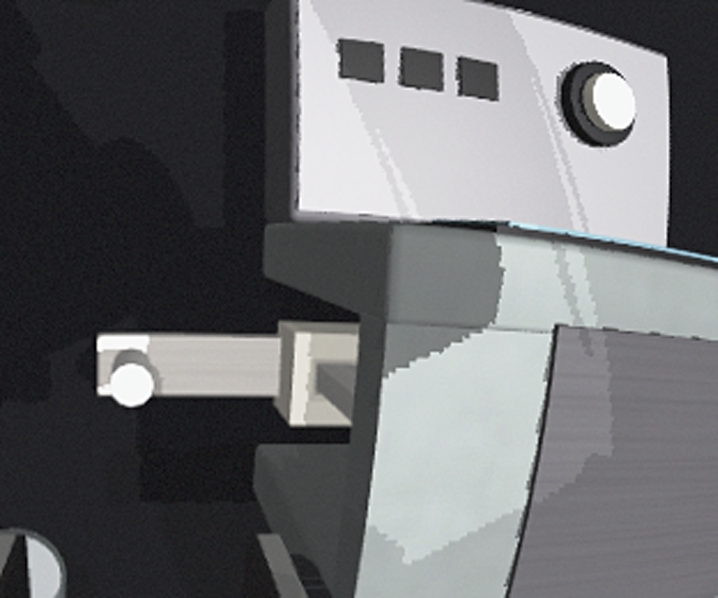

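The crop shows the carriage in, with the knob top at crop (131,385), the slide inside the tunnel and the key top at (612,101).

Run:
```python
from h import *
w=load("w8"); f=lambda u,v,h:wray(w,200+(u+.5)/2.3-.5,(v+.5)/2.3-.5,h)
print("knob",f(131,385,.065).round(4))
for h in(.085,.09,.095): print("key",h,f(612,101,h).round(4))
b=load("side1"); print([ray(b,398.3,219.6,h).round(4) for h in(.085,.09,.095)])
P=cloud(b); print("deck near",np.median(P[225:240,375:385].reshape(-1,3)[:,2]),"key top z",np.median(P[217:223,396:402,2]))
# pads->key line
for t in((361,62),(421,69),(478,79)): print("pad",f(*t,.071).round(4))
```

```text
knob [0.6283 0.1576 0.065 ]
key 0.085 [0.4351 0.3913 0.085 ]
key 0.09 [0.4369 0.3875 0.09  ]
key 0.095 [0.4388 0.3836 0.095 ]
[array([0.4355, 0.3917, 0.085 ]), array([0.4375, 0.3913, 0.09  ]), array([0.4395, 0.3909, 0.095 ])]
deck near 0.20404433334046507 key top z 0.0919859016664143
pad [0.4527 0.249  0.071 ]
pad [0.4484 0.2807 0.071 ]
pad [0.4449 0.3131 0.071 ]
```

```bash
python3 -m pendant '[[0,-5,0,0,0],[0,-5,0,0,0],[0,-5,6,0,0],[0,-5,12,0,0],[0,-5,18,0,0],[0,-5,20,0,0],[0,-5,20,0,0],[0,-4,20,0,0],[0,-3.2,20,0,0],[0,-2.9,20,0,0],[0,-2.9,20,0,0]]' && python3 -m pendant '[[0,0.15,0,0,0],[0,0.3,0,0,0],[0,0.3,0,0,0]]' &&  python3 -m pendant '[[0,0.15,0,0,0],[0,0.3,0,0,0],[0,0.3,0,0,0]]'
```

```text
time_s: 27.45
eef_pos: [0.6307, 0.1325, 0.0293]
ee_rot: [-0.057, 0.998, 0.0, 0.001]
force: [0.4, 1.0, 0.6]
gripper_width: -0.0
grasp_force: 0.0
time_s: 27.82
eef_pos: [0.6302, 0.1346, 0.0286]
ee_rot: [-0.057, 0.998, -0.0, -0.0]
force: [0.4, -1.0, 0.6]
gripper_width: 0.0001
grasp_force: 0.6
time_s: 28.2
eef_pos: [0.63, 0.1351, 0.0287]
ee_rot: [-0.057, 0.998, -0.002, -0.0]
force: [3.2, -12.7, 0.9]
gripper_width: 0.0002
grasp_force: 6.4
```

```bash
python3 -m pendant '[[0,0.2,0,0,0],[0,0.2,0,0,0],[0,-0.5,0,0,0],[0,-2,0,0,0],[0,-2.5,-6,0,0],[0,-2.5,-12,0,0],[0,-2.5,-18,0,0],[0,-2.5,-24,0,0],[0,-2.5,-24,0,0],[5,6,-24,0,0],[9,13,-24,0,0],[13,20,-24,0,0],[16.3,27.5,-24,0,0],[16.3,27.5,-24,0,0],[16.3,27.5,-24,0,0],[16.3,27.5,-24,0,0]]'
python3 - <<'E'
from rig import ctrl
from h import *
w=snap(ctrl,"w9"); g=cv2.cvtColor(w["frame"],cv2.COLOR_BGR2GRAY)
for st,c,l in blobs(g>240,(150,80,380,260),60): print(st,c,wray(w,*c,.09).round(4))
for st,c,l in blobs(g<70,(100,60,330,260),60): print("dark",st,c,wray(w,*c,.071).round(4))
b=dict(ctrl.snapshot("side"));P=cloud(b);V=b["frame"].max(2)
k=(V>130)&(abs(P[...,0]-.632)<.03)&(P[...,1]>.1)&(P[...,1]<.2)&(P[...,2]>.055)&(P[...,2]<.075)
v,u=np.nonzero(k);print("knob side",P[k].mean(0).round(4),ray(b,u.mean(),v.mean(),.065).round(4))
a=load("side0");print("before",ray(a,262.3,218.5,.065))
E
```

```text
time_s: 30.2
eef_pos: [0.4352, 0.394, 0.2677]
ee_rot: [-0.058, 0.998, -0.0, -0.0]
force: [0.2, -0.4, -0.6]
gripper_width: 0.0001
grasp_force: 0.0
dark [100, 60, 230, 200, 28363] [212.2 148.4] [0.4233 0.333  0.071 ]
dark [236, 146, 39, 38, 558] [254.6 162.4] [0.4351 0.387  0.071 ]
dark [139, 157, 17, 16, 256] [147.1 164.6] [0.4525 0.2482 0.071 ]
dark [162, 157, 17, 16, 266] [170.1 164.4] [0.4492 0.28   0.071 ]
dark [186, 157, 18, 16, 262] [194.3 164.1] [0.4455 0.3118 0.071 ]
knob side [0.6297 0.1623 0.064 ] [0.6299 0.1624 0.065 ]
before [0.63394305 0.1302752  0.065     ]
```

```bash
python3 -m pendant '[[-0.1,-0.5,5,0,0],[-0.1,-0.5,10,0,0],[-0.1,-0.5,15,0,0],[-0.1,-0.5,16.5,0,0],[-0.1,-0.5,16.8,0,0],[-0.1,-0.5,17.1,0,0],[-0.1,-0.5,17.4,0,0],[-0.1,-0.5,17.4,0,0]]' && python3 -m pendant '[[0,0,0.2,0,0],[0,0,0.4,0,0],[0,0,0.6,0,0],[0,0,0.6,0,0]]' && python3 -m pendant '[[0,0,0.2,0,0],[0,0,0.4,0,0],[0,0,0.4,0,0]]'
```

```text
time_s: 31.3
eef_pos: [0.4384, 0.388, 0.0953]
ee_rot: [-0.057, 0.998, 0.001, 0.0]
force: [0.4, -0.1, 0.1]
gripper_width: -0.0001
grasp_force: 0.0
time_s: 31.8
eef_pos: [0.4381, 0.3876, 0.0883]
ee_rot: [-0.057, 0.998, -0.0, -0.0]
force: [0.1, 0.1, 0.4]
gripper_width: 0.0001
grasp_force: 0.0
time_s: 32.17
eef_pos: [0.4381, 0.3875, 0.0843]
ee_rot: [-0.057, 0.998, -0.0, -0.0]
force: [0.1, -0.3, 1.3]
gripper_width: 0.0003
grasp_force: 0.0
```

```bash
python3 -m pendant '[[0,0,0.2,0,0],[0,0,0.4,0,0],[0,0,0.4,0,0]]' && python3 -m pendant '[[0,0,0.15,0,0],[0,0,0.3,0,0],[0,0,0.3,0,0]]' && python3 -m pendant '[[0,0,0.15,0,0],[0,0,0.3,0,0],[0,0,0.3,0,0]]'
```

```text
time_s: 32.55
eef_pos: [0.4382, 0.3876, 0.0804]
ee_rot: [-0.057, 0.998, -0.0, -0.0]
force: [0.5, -0.6, 0.0]
gripper_width: -0.0002
grasp_force: 0.0
time_s: 32.92
eef_pos: [0.4381, 0.3876, 0.0774]
ee_rot: [-0.057, 0.998, -0.0, -0.0]
force: [-0.6, 0.5, 0.1]
gripper_width: -0.0004
grasp_force: 0.0
time_s: 33.3
eef_pos: [0.4381, 0.3876, 0.0744]
ee_rot: [-0.057, 0.998, -0.0, -0.0]
force: [0.2, -0.1, -0.5]
gripper_width: -0.0002
grasp_force: 0.0
```

Run:
```python
from rig import ctrl
from h import *
w=snap(ctrl,"w10"); g=cv2.cvtColor(w["frame"],cv2.COLOR_BGR2GRAY)
for st,c,l in blobs(g>225,(100,100,420,384),40): print("bright",st,c,wray(w,*c,.09).round(4))
H=w["hand_eye"];R=Ro.from_quat(w["q"]).as_matrix()
def wp(u,v):
    d=np.array([u-w["cx"],v-w["cy"]]);r=np.hypot(*d);t=r/w["fx"];c=np.array([*(d/r*np.tan(t)),1])*w["range_z"][v,u]
    return R@(H[:3,:3]@c+H[:3,3])+w["pos"]
for v in range(200,384,12): print(v,[(int(g[v,u]),*wp(u,v).round(3)) for u in(235,259,283)])
for n in("scene","side"):
    c=dict(ctrl.snapshot(n));P=cloud(c);V=c["frame"].min(2)
    k=(V>150)&(abs(P[...,0]-.437)<.03)&(abs(P[...,1]-.39)<.03)&(P[...,2]>.076)&(P[...,2]<.11)
    if k.sum(): v,u=np.nonzero(k);print(n,k.sum(),P[k].mean(0),P[k].min(0),P[k].max(0),u.mean(),v.mean())
```

```text
bright [182, 158, 183, 81, 8564] [290.4 185.6] [0.4037 0.3986 0.09  ]
bright [236, 216, 52, 24, 561] [261.8 225.1] [0.4276 0.3864 0.09  ]
bright [100, 296, 31, 13, 173] [109.6 302. ] [0.5007 0.2887 0.09  ]
bright [166, 308, 15, 9, 62] [174.3 313.2] [0.4991 0.3366 0.09  ]
200 [(139, np.float64(0.421), np.float64(0.37), np.float64(0.072)), (75, np.float64(0.416), np.float64(0.384), np.float64(0.083)), (30, np.float64(0.415), np.float64(0.397), np.float64(0.08))]
212 [(70, np.float64(0.424), np.float64(0.371), np.float64(0.084)), (160, np.float64(0.363), np.float64(0.377), np.float64(0.238)), (75, np.float64(0.422), np.float64(0.398), np.float64(0.082))]
224 [(48, np.float64(0.432), np.float64(0.372), np.float64(0.083)), (248, np.float64(0.426), np.float64(0.385), np.float64(0.093)), (242, np.float64(0.426), np.float64(0.398), np.float64(0.09))]
236 [(207, np.float64(0.436), np.float64(0.372), np.float64(0.09)), (39, np.float64(0.426), np.float64(0.385), np.float64(0.106)), (214, np.float64(0.431), np.float64(0.398), np.float64(0.093))]
248 [(58, np.float64(0.431), np.float64(0.374), np
[... 1568 characters left out ...]
, np.float64(0.427), np.float64(0.385), np.float64(0.177)), (40, np.float64(0.419), np.float64(0.39), np.float64(0.184))]
356 [(39, np.float64(0.424), np.float64(0.378), np.float64(0.185)), (38, np.float64(0.425), np.float64(0.385), np.float64(0.183)), (37, np.float64(0.422), np.float64(0.39), np.float64(0.186))]
368 [(39, np.float64(0.427), np.float64(0.379), np.float64(0.187)), (38, np.float64(0.426), np.float64(0.385), np.float64(0.187)), (40, np.float64(0.426), np.float64(0.391), np.float64(0.187))]
380 [(37, np.float64(0.429), np.float64(0.379), np.float64(0.19)), (41, np.float64(0.427), np.float64(0.385), np.float64(0.19)), (40, np.float64(0.426), np.float64(0.391), np.float64(0.191))]
```

```bash
cat > wd.py <<'E'
from h import *
def wcloud(w):
    v,u=np.mgrid[:384,:512];d=np.stack([u-w["cx"],v-w["cy"]],-1);r=np.hypot(d[...,0],d[...,1])+1e-9;t=r/w["fx"]
    c=np.dstack([d/r[...,None]*np.tan(t)[...,None],np.ones_like(r)])*w["range_z"][...,None]
    H=w["hand_eye"];R=Ro.from_quat(w["q"]).as_matrix();return (c@H[:3,:3].T+H[:3,3])@R.T+w["pos"]
E
python3 - <<'E'
from wd import *
for n in("w8","w9","w10"):
    w=load(n);P=wcloud(w);g=w["frame"].min(2)
    k=(abs(P[...,0]-.437)<.03)&(abs(P[...,1]-.389)<.03)&(P[...,2]>.06)&(P[...,2]<.11)
    for lo in(.064,.078,.087,.096):
        m=k&(P[...,2]>=lo)&(P[...,2]<lo+.0135 if lo<.07 else P[...,2]<lo+.009)
        if m.sum()>3: print(n,lo,m.sum(),"z",np.median(P[m][:,2]).round(4),"xy",((P[m].min(0)+P[m].max(0))/2).round(4)[:2],P[m].min(0).round(3)[:2],P[m].max(0).round(3)[:2],"grey",np.median(g[m]))
w=load("w9");g=cv2.cvtColor(w["frame"],cv2.COLOR_BGR2GRAY);P=wcloud(w)
print(g[140:192:3,230:285:3]);print((P[140:192:3,230:285:3,2]*1000).round().astype(int))
w=load("w10");g=cv2.cvtColor(w["frame"],cv2.COLOR_BGR2GRAY);P=wcloud(w)
print(g[192:252:4,222:300:4]);print((P[192:252:4,222:300:4,2]*1000).round().astype(int))
E
```

```text
w8 0.064 722 z 0.0718 xy [0.437 0.389] [0.407 0.359] [0.467 0.419] grey 215.0
w8 0.078 449 z 0.0824 xy [0.4376 0.3873] [0.414 0.363] [0.461 0.411] grey 63.0
w8 0.087 400 z 0.0924 xy [0.4375 0.3865] [0.422 0.371] [0.453 0.402] grey 246.0
w9 0.064 1135 z 0.0717 xy [0.437 0.389] [0.407 0.359] [0.467 0.419] grey 173.0
w9 0.078 605 z 0.0824 xy [0.4368 0.3878] [0.414 0.365] [0.46  0.411] grey 53.0
w9 0.087 537 z 0.0923 xy [0.4358 0.3879] [0.421 0.373] [0.451 0.402] grey 233.0
w10 0.064 3504 z 0.0716 xy [0.437 0.389] [0.407 0.359] [0.467 0.419] grey 231.0
w10 0.078 2098 z 0.0825 xy [0.4315 0.3879] [0.412 0.364] [0.451 0.411] grey 62.0
w10 0.087 1014 z 0.0922 xy [0.4297 0.3878] [0.42  0.372] [0.439 0.403] grey 234.0
w10 0.096 179 z 0.1029 xy [0.4285 0.3854] [0.425 0.373] [0.432 0.398] grey 95.0
[[173 176 176 178 176 179 177 180 181 178 178 182 181 180 182 182 181 182
  181]
 [173 174 175 177 175 177 178 179 177 181 180 181 179 181 181 179 182 182
  184]
 [175 173 174 175 179 160  93  36  19  18  91 161 181 178 180 181 180 182
  184]
 [174 175 175 177 140  27  58  58  60  60  60  55  57 183 1
[... 4467 characters left out ...]
  83  80
   82  82]
 [ 72  83  82  82  82  86  90  93  94  93  93  93  92  93  90  88  82  83
   84  83]
 [ 72  84  83  82  83  92  93  93  93  93  93  92  93  93  92  93  86  84
   83  82]
 [ 72  83  83  84  90  93  93  92  93  94  93  93  93  93  93  93  92  83
   82  83]
 [ 81  83  82  83  92  93  92 102 103 102 102 104 103  92  93  92  92  83
   83  83]
 [238  83  83  83  92  93 107 107 108 106 105 107 107  92  91  94  92  91
   82  83]
 [ 72  83  83  82 103 103 110 110 110 110 110 111 111 102 103 103  92  91
   83  82]
 [ 71  81  83 108 108 108 115 115 116 115 115 116 116 107 107 106 106  90
   82  83]
 [ 72  72  83 112 112 112 119 120 118 119 119 118 119 112 112 112 113  82
   82  82]]
```

The depth values show the key still up at 0.0915, and the visible fingertip ends near z 0.10. The tip hasn't reached the key yet, so I keep going down in small steps.

```bash
python3 -m pendant '[[0,0,0.15,0,0],[0,0,0.3,0,0],[0,0,0.3,0,0]]' && python3 -m pendant '[[0,0,0.15,0,0],[0,0,0.3,0,0],[0,0,0.3,0,0]]'&& python3 -m pendant '[[0,0,0.15,0,0],[0,0,0.3,0,0],[0,0,0.3,0,0]]'
```

```text
time_s: 33.83
eef_pos: [0.4382, 0.3877, 0.0716]
ee_rot: [-0.057, 0.998, -0.0, 0.0]
force: [0.0, -0.7, 1.1]
gripper_width: 0.0002
grasp_force: 0.7
time_s: 34.2
eef_pos: [0.4382, 0.3878, 0.0687]
ee_rot: [-0.057, 0.998, 0.0, 0.0]
force: [-0.6, -0.7, 3.1]
gripper_width: 0.0002
grasp_force: 1.6
time_s: 34.58
eef_pos: [0.4382, 0.3878, 0.0659]
ee_rot: [-0.057, 0.998, 0.0, 0.0]
force: [-1.2, -0.9, 5.3]
gripper_width: -0.0003
grasp_force: 3.2
```

```bash
python3 -m pendant '[[0,0,0.1,0,0],[0,0,0.2,0,0],[0,0,0.3,0,0],[0,0,0.3,0,0]]' && python3 -m pendant '[[0,0,0.1,0,0],[0,0,0.2,0,0],[0,0,0.2,0,0],[0,0,0.2,0,0]]'
```

```text
time_s: 35.08
eef_pos: [0.4384, 0.3879, 0.0655]
ee_rot: [-0.057, 0.998, 0.0, 0.001]
force: [-9.7, -5.4, 28.4]
gripper_width: -0.0001
grasp_force: 13.9
time_s: 35.58
eef_pos: [0.4386, 0.3879, 0.0652]
ee_rot: [-0.058, 0.998, 0.001, 0.001]
force: [-14.9, -9.0, 41.7]
gripper_width: 0.0001
grasp_force: 20.9
```

```bash
python3 -m pendant '[[0,0,-0.8,0,0],[0,0,-3,0,0],[0,0,-8,0,0],[0,0,-14,0,0],[0,0,-18,0,0],[3,0,-20,0,0],[3,0,-20,0,0],[3,0,-20,0,0]]'
python3 - <<'E'
from rig import ctrl
from h import *
A={n:load(n+"0") for n in("scene","side")}
for n in A:
    c=dict(ctrl.snapshot(n));P=cloud(c);d=(cv2.absdiff(c["frame"],A[n]["frame"]).max(2)>45).astype(np.uint8)
    d=cv2.morphologyEx(d,cv2.MORPH_OPEN,np.ones((3,3),np.uint8))
    for st,ce,l in blobs(d,(0,0,512,384),20): print(n,st,P[l].mean(0).round(3))
    V=c["frame"].max(2)
    k=(V>130)&(abs(P[...,0]-.632)<.03)&(P[...,1]>.1)&(P[...,1]<.2)&(P[...,2]>.055)&(P[...,2]<.075)
    v,u=np.nonzero(k);print("knob",n,ray(c,u.mean(),v.mean(),.065).round(4))
    if n=="scene":
        th=np.deg2rad(6.5);ex=np.array([np.cos(th),np.sin(th)]);ey=np.array([-ex[1],ex[0]]);O=np.array([.6075,.352])
        L=np.stack([(P[...,:2]-O)@ex,(P[...,:2]-O)@ey],-1)
        k=(abs(L[...,0])<.04)&(L[...,1]<-.04)&(L[...,1]>-.118)&(P[...,2]>.06)&(P[...,2]<.17)
        print("tunnel",k.sum(),L[k].mean(0).round(3) if k.sum() else "",P[k][:,2].max() if k.sum() else "")
E
```

```text
time_s: 36.58
eef_pos: [0.4082, 0.3842, 0.2599]
ee_rot: [-0.057, 0.998, -0.0, -0.0]
force: [-0.1, -0.1, -0.8]
gripper_width: 0.0001
grasp_force: 0.0
scene [0, 0, 8, 24, 132] [-0.576 -0.514  0.223]
scene [192, 0, 32, 62, 1125] [-0.53   0.302 -0.055]
scene [316, 0, 32, 74, 1446] [0.425 0.364 0.427]
scene [153, 15, 8, 16, 72] [-0.154 -0.004  0.257]
scene [138, 38, 14, 33, 220] [-0.526 -0.02  -0.094]
scene [0, 51, 23, 29, 508] [-0.522 -0.572  0.02 ]
scene [0, 120, 6, 12, 52] [-0.062 -0.619  0.06 ]
scene [278, 134, 23, 21, 251] [0.453 0.241 0.083]
scene [321, 175, 5, 5, 21] [0.621 0.269 0.074]
scene [135, 181, 19, 15, 151] [ 0.374 -0.244  0.008]
scene [301, 181, 10, 11, 78] [0.578 0.236 0.003]
scene [288, 190, 8, 7, 47] [0.642 0.147 0.08 ]
scene [155, 192, 11, 9, 54] [ 0.444 -0.207  0.026]
scene [275, 194, 19, 20, 217] [0.622 0.134 0.01 ]
scene [144, 211, 9, 10, 62] [ 0.487 -0.261  0.006]
scene [0, 259, 33, 30, 533] [ 0.526 -0.653  0.004]
knob scene [0.6292 0.1564 0.065 ]
tunnel 143 [ 0.001 -0.091] 0.14209723577866168
side [368, 0, 8, 8, 55] [0.073 0.026 0.231]
side [361, 15, 35, 17, 156] [0.036 0.057 0.13 ]
side [63, 19, 33, 26, 561] [ 0.521 -0.662  0.004]
side [390, 26, 10, 7, 60] [-0.073  0.073  0.017]
side [363, 35, 37, 32, 414] [0.015 0.092 0.017]
side [174, 69, 35, 41, 585] [ 0.449 -0.27   0.018]
side [477, 83, 34, 60, 360] [0.434 0.365 0.591]
side [182, 97, 7, 10, 52] [ 0.49  -0.258  0.006]
side [494, 142, 18, 24, 181] [0.446 0.416 0.555]
side [329, 174, 54, 35, 781] [0.442 0.266 0.078]
side [252, 213, 25, 22, 279] [0.631 0.132 0.011]
side [294, 229, 8, 8, 54] [0.593 0.215 0.001]
knob side [0.6299 0.1624 0.065 ]
```

```bash
python3 -c "
from rig import ctrl
print(ctrl.job_done())"
```

```text
the job is handed in; nothing more can be done
None
```

The photometer check is done and handed in at about 37 s: carriage out, tall slide stood home in the slot, carriage back in, then start key pressed to its stop (about 42 N at the fingertips). Final camera checks show the slide standing in the tunnel, the knob about 75 mm from the hood, and the short slide, beaker, bottle and meter unmoved.

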